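# Spatula out of the half-covered utensil box

## Robot

A 6-joint arm with a two-finger parallel gripper is mounted at the origin on a cart in front of the work surface, level with it; the furniture and walls round the work are solid. World frame = base frame: x ahead of the robot, y to its left, z up, the work surface at z = 0. Lengths are in m, angles in rad, forces in N, time in s.
With the tool pointing down it reaches from about 0.275 to 0.825 m from the base axis. Payload 5.2 kg.
Tool frame: the origin (TCP) lies at the very end of the fingers, on their centre line; the grasp point (between the pads) lies grip_point_offset behind it (grip_point_offset is the distance from the TCP to the grasp point, in m); z points along the fingers, y is the line along which they close (so a half turn about z gives the same grasp; the last joint's range is limited). The gripper opens to 93 mm and grips with 3 to 60 N. Pads are 15 mm wide; open, the fingers measure 128 mm over their backs; the gripper's body (75 mm by 188 mm) begins 65 mm behind the grasp point.
Start: joints at [1.101, 0.259, 1.535, -0, 1.348, -0.203], TCP at [0.145, 0.531, 0.219] pointing down, gripper open.
Joint ranges: [-3.14, 3.14], [-0.91, 2.08], [0.19, 2.58], [-1.22, 4.36], [0.22, 2.71], [-3.12, 3.12]. Speed limits (rad/s): [2.57, 2.57, 3.14, 3.14, 3.14, 3.14].

## Interface

Orientations are given as a 3x3 rotation matrix whose columns are the frame's x, y, z axes.
In Python, from bench import read_state, camera, job_done, grip_point_offset gives the robot as it stands.
- The arm moves only by the tool servo_tool, never from a script. Its argument "series" is a list of rows, each a list of 3 entries, a list of its own where there are three numbers: the shift along the tool's x, y, z in mm, then the turn, a rotation vector about the tool's x, y, z in rad, then the finger opening in mm, from 0 to 93. In form: [[[tx, ty, tz], [wx, wy, wz], gripper], ...]. A call has 1 to 20 rows; each row shifts and turns the commanded pose from where the row before left it, along the tool's axes as they then stand; what a row does not reach is not made up. A row lasts 1/12 s, in which the tool goes at most 41.7 mm and 7.16 degrees, less where a joint would pass 70% of its speed; a pose out of reach is approached as far as the arm can. A call is refused whole if a number of a shift passes 41.7 or a number of a turn 0.125, either way. A call with a gripper value outside its range is refused whole. The fingers move at their own pace and stop on an object; "grip_force" is the grip in N (left out, the last holds). Time passes only in rows, so rows that do not move let the fingers close. It gives the time, the measured TCP pose, the force, the opening and the grip force at its end, in the units of the state.
- read_state(): the state, without advancing time (a new reading comes with each control period).
- camera(name): name is "scene" or "top"; returns a dict with "pixels" (400x640x3 uint8, red, green, blue), "vertical_fov" (degrees; the focal length in pixels is half the picture's height over the tangent of half this angle, whatever the lens; pixels are square), "cx", "cy" (the principal point, pixels), "view" (4x4, takes a point from world to camera coordinates). Camera axes: x right, y down, z forward; pixel columns grow to the right and rows downward; lengths in m; the calibration is good to about 2 mm. A picture is of the moment at which its call begins. There is no depth.
- job_done(): hands the job in; it is judged then, once.
The state is a dict: "time_s": time; "joint_pos": joint angles; "qvel": joint speeds; "joint_torque": joint torques, N m; "tool_pos": TCP position; "tcp_rot": TCP orientation; "force": force on the tool from outside, world axes, zero at the start; "moment": the same for the moment, N m; "width": finger opening in m; "grasp_force": force on a finger pad.
Only numpy, scipy, OpenCV 4.12 (cv2) and the standard library are available. Lean on these libraries where they do the work, as an engineer would, in place of code of your own. Each camera call takes 0.05 s, during which the arm holds its last target. There are 200 camera calls.

## Task

The hinged flap at one end of the long utensil box has been left sticking up: press it down until it lies flush with the box. Then take the spatula out through the gap between the flap and the fixed cover by tilting it (the gap is shorter than the spatula), so that the flap stays shut, and finish still holding the spatula in the gripper, motionless, with its whole length at least 10 cm above the top of the box. Do not disturb the other things on the worktop.

Things in the scene. Friction and masses are not known exactly. Their poses are not given: they have to be found in the camera images.
- utensil_box: open pale wooden box fixed to the worktop, 136 (x) x 432 (y) x 64 (z) mm; origin at the centre of its underside. Walls 8 mm, inside 120 x 416 mm, inner floor at z = 10 mm. A fixed cover (z = 56 to 64 mm) closes the +y end from y = +108 mm to the wall; the hinged flap, when shut, closes the -y end from the wall to y = -132 mm. The gap between them is 240 mm long, 120 wide.
- flap (a joint): flap angle, rad: 0 = shut on a firm stop, its top flush with the box top at 64 mm; grows as its inner edge rises (starts 0.15 to 0.3). Hinge along the box's x at box y = -208, z = 60 mm. Flap 117 x 75 mm, 8 thick. Stiff: it stays where it is left; about 6 N at flap_edge moves it.
- flap_edge (a point): point on the flap's top face, midway across, 12 mm from its free inner edge, 64 mm from the hinge: the place to press
- spatula: baking spatula 310x52x16 mm, 80 g, flat on the box floor along the box, ends under cover and flap; origin mid-length on its underside, x from handle to blade (blade towards the flap), z up. Handle 24 wide, 16 thick, x = -155 to -35 mm; shaft 12 wide (y), z = 2 to 11 mm, x = -35 to +66 mm: grip it at the origin, near its balance; blade 52 wide, 10 thick, x = +66 to +155 mm.
- blade_end (a point): tip of the spatula's blade (spatula x = +155 mm)
- handle_end (a point): end of the spatula's handle (spatula x = -155 mm)
- cutter_big: round metal dough cutter ring, 74 mm across, 32 high, loose on the worktop; bystander, leave it alone; origin at the centre of its underside
- cutter_small: smaller round metal dough cutter ring, 59 mm across, 30 high, loose; bystander, leave it alone; origin at the centre of its underside
- tub: tub with a flat lid, 72 mm across, 81 high, loose; bystander, leave it alone; origin at the centre of its underside
- timer: round kitchen timer, 70 mm across, 41 high, loose; bystander, leave it alone; origin at the centre of its underside
- matches: matchbox 36x53x15 mm, loose; bystander, leave it alone; origin at the centre of its underside

How it is judged:
On the way, in this order (a step that is already met when the one before it is completed fails the run):
1. the flap is pressed shut, flush with the box (within 0.04 rad, about 3 mm at its edge) (value of joint flap below 0.04 rad), for 0.2 s.
2. the spatula is out, held by the fingers, both ends more than 80 mm above the top of the box, with the flap still shut (height (world z) of each of blade_end, handle_end above 0.144 m and value of joint flap below 0.04 rad and contact force between the fingers and spatula above 1 N), for 0.2 s.
At the end, for the whole second after the job is handed in: The fingers hold the spatula still (under 30 mm/s), both of its ends more than 80 mm above the top of the box (0.144 m above the worktop), touching nothing of the box, and the flap is shut within 0.04 rad (all of step 2 and contact force between spatula and utensil_box below 0.1 N and linear speed of spatula below 0.03 m/s and angular speed of spatula below 0.3 rad/s); the arm keeps its last pose, push and grip.
It fails at once if another thing on the worktop is moved more than 25 mm (distance of any of cutter_big, cutter_small, tub, timer, matches from where it was at the start of the episode above 0.025 m).
It also fails if it takes over 51 s, if anything falls off the work surface, if the arm or the gripper's body presses on something with over 40 N, if the wrist force passes 120 N, or if a joint passes its speed limit or range.

## Working session

There is one attempt and no reset: what is moved stays moved. The work goes in short steps, Python scripts to look and compute and a tool call to move; the robot and the scene stay as the last step left them, time stands still between calls to the robot, and variables do not carry over. Pictures are saved under pics/ and viewed, at most 10 in all, crops included, and the job is handed in when it is done.

Besides the shell and the picture viewer there is one more tool, called after "Emit:" in YAML: its name, and indented under it one key for each argument. servo_tool: Moves the arm, as the interface text tells. Its arguments: {"type":"object","properties":{"series":{"type":"array","items":{"type":"array"}},"grip_force":{"type":"number"}},"required":["series"]}

```bash
mkdir -p pics; ls
python3 - <<'E'
from bench import *
import cv2, numpy as np
print(grip_point_offset, read_state())
for n in ("scene","top"):
    c=camera(n); cv2.imwrite(f"pics/{n}0.png",c["pixels"][:,:,::-1]); print(n,c["vertical_fov"],c["cx"],c["cy"],np.round(c["view"],4).tolist())
E
```

```text
pics
0.0188 {'time_s': 0.0, 'joint_pos': array([ 1.10123275e+00,  2.59333584e-01,  1.53609265e+00, -2.87284859e-05,
        1.34801223e+00, -2.02803469e-01]), 'qvel': array([ 1.39525838e-03, -7.81648724e-05, -1.83622565e-03, -8.99900149e-04,
        9.61462638e-04, -1.62573128e-03]), 'joint_torque': array([ 2.68538852e-04, -4.37323594e+01, -2.83997172e+01,  7.18702516e-02,
        4.15132719e-02, -4.86974523e-05]), 'tool_pos': array([0.14471428, 0.53003865, 0.21781895]), 'tcp_rot': array([[-9.64631558e-01,  2.63600647e-01, -8.10237834e-04],
       [ 2.63601667e-01,  9.64630193e-01, -1.65870866e-03],
       [ 3.44343205e-04, -1.81362276e-03, -9.99998296e-01]]), 'force': array([-0.1191724 ,  0.76636773, -0.635368  ]), 'moment': array([-0.02025812,  0.02090377, -0.00240151]), 'grasp_force': 0.0, 'width': 0.09291666607450083}
scene 47.04427709350864 321.6637468183814 200.45797868090207 [[0.7633, -0.646, -0.0036, -0.5595], [-0.4826, -0.5665, -0.6679, 0.2428], [0.4295, 0.5116, -0.7442, 1.1093], [0.0, 0.0, 0.0, 1.0]]
top 53.495852183354074 315.36604864395855 202.29241457932966 [[0.0122, -0.9999, -0.003, -0.1377], [-0.9927, -0.0117, -0.1198, 0.6113], [0.1198, 0.0044, -0.9928, 1.3264], [0.0, 0.0, 0.0, 1.0]]
```

View pics/top0.png

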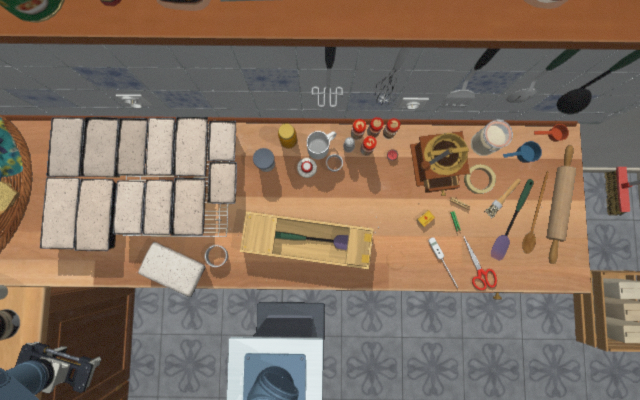

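View pics/scene0.png

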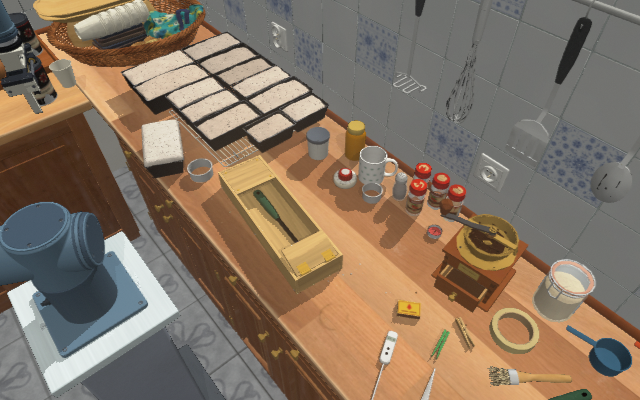

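The top view shows the box with corners near (246,213), (373,229), (369,268) and (243,253). The flap, with yellow tags, is at the right (-y) end, and the spatula runs from (275,238) to (350,242). I'll zoom in on both views next.

Run:
```python
import cv2, numpy as np
t=cv2.imread("pics/top0.png")[200:280,230:390]; s=cv2.imread("pics/scene0.png")[145:295,205:355]
cv2.imwrite("pics/topc.png",cv2.resize(t,None,fx=5,fy=5,interpolation=cv2.INTER_CUBIC))
cv2.imwrite("pics/scenec.png",cv2.resize(s,None,fx=4,fy=4,interpolation=cv2.INTER_CUBIC))
```

```text
(no output)
```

View pics/topc.png

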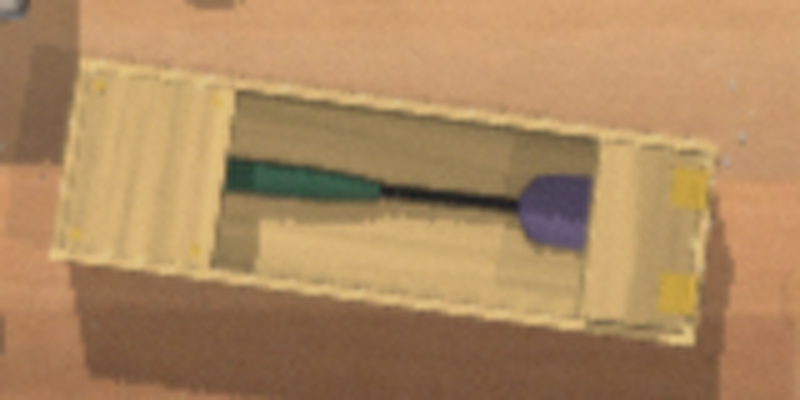

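View pics/scenec.png

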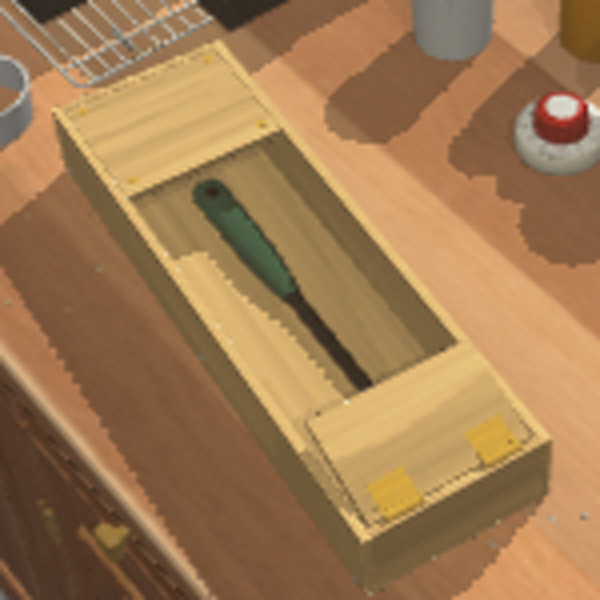

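```bash
cat > h.py <<'E'
from bench import *
import numpy as np
from scipy.optimize import least_squares
V={}
for l in ("scene",47.04427709350864,321.6637468,200.4579787,[[0.7633,-0.646,-0.0036,-0.5595],[-0.4826,-0.5665,-0.6679,0.2428],[0.4295,0.5116,-0.7442,1.1093]]),("top",53.495852,315.366,202.2924,[[0.0122,-0.9999,-0.003,-0.1377],[-0.9927,-0.0117,-0.1198,0.6113],[0.1198,0.0044,-0.9928,1.3264]]):
    V[l[0]]=(200/np.tan(np.radians(l[1]/2)),l[2],l[3],np.array(l[4]))
def proj(n,p):
    f,cx,cy,M=V[n]; q=M[:,:3]@p+M[:,3]; return np.array([cx+f*q[0]/q[2],cy+f*q[1]/q[2]])
def T(u,v): return np.array([(u+.5)/5-.5+230,(v+.5)/5-.5+200])
def S(u,v): return np.array([(u+.5)/4-.5+205,(v+.5)/4-.5+145])
def ray(n,uv,z):
    f,cx,cy,M=V[n]; d=M[:,:3].T@np.array([(uv[0]-cx)/f,(uv[1]-cy)/f,1]); o=-M[:,:3].T@M[:,3]; return o+d*(z-o[2])/d[2]
E
python3 - <<'E'
from h import *
obs=[("top",T(84,62),(68,216,64)),("top",T(715,147),(68,-216,64)),("top",T(692,342),(-68,-216,64)),("top",T(52,258),(-68,216,64)),
("top",T(235,90),(60,108,64)),("top",T(212,268),(-60,108,64)),
("scene",S(55,110),(-68,216,64)),("scene",S(220,42),(68,216,64)),("scene",S(550,440),(68,-216,64)),("scene",S(365,540),(-68,-216,64))]
def w(q,p): c,s=np.cos(q[2]),np.sin(q[2]); p=np.array(p)/1e3; return np.array([q[0]+c*p[0]-s*p[1],q[1]+s*p[0]+c*p[1],p[2]])
r=least_squares(lambda q:np.concatenate([proj(n,w(q,p))-o for n,o,p in obs]),[.4,-.1,0])
q=r.x; print("box",q,np.round(r.fun.reshape(-1,2),1).tolist())
c,s=np.cos(q[2]),np.sin(q[2]); R=np.array([[c,-s],[s,c]])
tb=lambda p:np.round(1e3*R.T@(p[:2]-q[:2]),1)
print("junction",tb(ray("top",T(380,191),.022)),tb(ray("scene",S(291,297),.022)))
print("shaft blade", tb(ray("top",T(518,203),.021)))
print("shaft scene lower", tb(ray("scene",S(365,386),.021)))
print("handle end", tb(ray("scene",S(208,181),.026)), "handle mid", tb(ray("top",T(230,174),.026)))
def fl(a,x): return (x,-208+75*np.cos(a)-4*np.sin(a),60+75*np.sin(a)+4*np.cos(a))
fo=[("top",T(598,138),58.5),("top",T(583,322),-58.5),("scene",S(306,413),-58.5),("scene",S(462,345),58.5)]
for n,o,x in fo:
    g=least_squares(lambda a:proj(n,w(q,fl(a[0],x)))-o,[.2]); print(n,g.x,g.fun)
print("edge pt",[w(q,(0,-208+64*np.cos(a)-4*np.sin(a),60+64*np.sin(a)+4*np.cos(a))) for a in (0,.25)])
E
```

```text
box [ 0.48433304 -0.10314148 -0.12206949] [[-0.7, -1.2], [1.0, -1.0], [0.8, 0.9], [-0.6, 0.0], [0.6, -0.2], [-0.0, 0.0], [-1.2, -0.2], [-0.3, -1.0], [0.8, -0.5], [-0.7, 0.9]]
junction [6.4 5.7] [4.2 1.5]
shaft blade [ 11.  -89.3]
shaft scene lower [  7.6 -90.2]
handle end [  6.5 125.3] handle mid [  4.1 109.1]
top [0.14485661] [0.01667437 0.15484516]
top [0.33644015] [ 0.17098624 -0.93858651]
scene [0.47352355] [0.92193964 1.06084565]
scene [0.14227796] [1.18798649 0.25413741]
edge pt [array([ 0.46679865, -0.24606994,  0.064     ]), array([ 0.46643588, -0.24902699,  0.0797095 ])]
```

Box pose is about (0.484, -0.103) with yaw -0.122. The spatula origin is near box (6.5, -30) mm. I'll move to above the flap with the fingers closed.

Emit:
servo_tool:
  series:
    - [[-20, -26, 0], [0, 0, 0], 0]
    - [[-20, -26, 0], [0, 0, 0], 0]
    - [[-20, -26, 0], [0, 0, 0], 0]
    - [[-20, -26, 0], [0, 0, 0], 0]
    - [[-20, -26, 0], [0, 0, 0], 0]
    - [[-20, -26, 0], [0, 0, 0], 0]
    - [[-20, -26, 0], [0, 0, 0], 0]
    - [[-20, -26, 0], [0, 0, 0], 0]
    - [[-20, -26, 0], [0, 0, 0], 0]
    - [[-20, -26, 0], [0, 0, 0], 0]
    - [[-20, -26, 0], [0, 0, 0], 0]
    - [[-20, -26, 0], [0, 0, 0], 0]
    - [[-20, -26, 0], [0, 0, 0], 0]
    - [[-20, -26, 0], [0, 0, 0], 0]
    - [[-20, -26, 0], [0, 0, 0], 0]
    - [[-20, -26, 0], [0, 0, 0], 0]
    - [[-20, -26, 0], [0, 0, 0], 0]
    - [[-20, -26, 0], [0, 0, 0], 0]
    - [[-20, -26, 0], [0, 0, 0], 0]
    - [[-20, -26, 0], [0, 0, 0], 0]

```text
time_s: 1.77
tool_pos: [0.3938, -0.0782, 0.2185]
tcp_rot: [[-0.964, 0.264, -0.0], [0.264, 0.964, 0.0], [0.0, 0.0, -1.0]]
force: [1.5, -0.2, 0.2]
width: 0.0005
grasp_force: 0.0
```

Emit:
servo_tool:
  series:
    - [[-20, -26, 0], [0, 0, 0], 0]
    - [[-20, -26, 0], [0, 0, 0], 0]
    - [[-20, -26, 0], [0, 0, 0], 0]
    - [[-20, -26, 0], [0, 0, 0], 0]
    - [[0, 0, 0], [0, 0, 0.119], 0]
    - [[0, 0, 0], [0, 0, 0.119], 0]
    - [[0, 0, 0], [0, 0, 0.119], 0]
    - [[0, 0, 0], [0, 0, 0.119], 0]
    - [[0, 0, 0], [0, 0, 0.119], 0]
    - [[0, 0, 0], [0, 0, 0.119], 0]
    - [[0, 0, 0], [0, 0, 0.119], 0]
    - [[0, 0, 0], [0, 0, 0.119], 0]
    - [[0, 0, 0], [0, 0, 0.119], 0]
    - [[0, 0, 0], [0, 0, 0.119], 0]
    - [[0, 0, 0], [0, 0, 0.119], 0]
    - [[0, 0, 0], [0, 0, 0.119], 0]
    - [[0, 0, 0], [0, 0, 0], 0]
    - [[0, 0, 0], [0, 0, 0], 0]

```text
time_s: 3.27
tool_pos: [0.4433, -0.1978, 0.2184]
tcp_rot: [[0.12, 0.993, -0.001], [0.993, -0.12, 0.0], [0.0, -0.001, -1.0]]
force: [0.2, -0.1, 0.7]
width: 0.0005
grasp_force: 0.0
```

```bash
cat >> h.py <<'E'
def to(p):
    s=read_state(); R=s["tcp_rot"]
    print("t",s["time_s"],"pos",s["tool_pos"].round(4),"F",s["force"].round(1),"j",s["joint_pos"].round(2),"w",s["width"],s["grasp_force"])
    print(R.round(3).tolist()); print("shift mm",(R.T@(np.array(p)-s["tool_pos"])*1e3).round(1))
    a=-.12207; W=np.array([[np.sin(-a),np.cos(a),0],[np.cos(a),np.sin(a),0],[0,0,-1]]).T
    W=np.column_stack([[ -np.sin(a),np.cos(a),0],[np.cos(a),np.sin(a),0],[0,0,-1.]])
    from scipy.spatial.transform import Rotation as Q
    print("turn to level",Q.from_matrix(R.T@W).as_rotvec().round(4))
E
python3 -c "
from h import *
to([.467,-.246,.095])"
```

```text
t 3.2667 pos [ 0.4433 -0.1978  0.2184] F [ 0.2 -0.1  0.7] j [-0.65  0.14  1.68 -0.    1.32 -0.53] w 0.0005169861109076611 0.0
[[0.12, 0.993, -0.001], [0.993, -0.12, 0.0], [0.0, -0.001, -1.0]]
shift mm [-45.1  29.4 123.3]
turn to level [-0.0006 -0.0003  0.0016]
```

Emit:
servo_tool:
  series:
    - [[-15, 10, 0], [0, 0, 0], 0]
    - [[-15, 10, 10], [0, 0, 0], 0]
    - [[-15, 9, 20], [0, 0, 0], 0]
    - [[0, 0, 30], [0, 0, 0], 0]
    - [[0, 0, 30], [0, 0, 0], 0]
    - [[0, 0, 20], [0, 0, 0], 0]
    - [[0, 0, 10], [0, 0, 0], 0]
    - [[0, 0, 5], [0, 0, 0], 0]
    - [[0, 0, 5], [0, 0, 0], 0]
    - [[0, 0, 4], [0, 0, 0], 0]
    - [[0, 0, 4], [0, 0, 0], 0]
    - [[0, 0, 4], [0, 0, 0], 0]
    - [[0, 0, 4], [0, 0, 0], 0]
    - [[0, 0, 2], [0, 0, 0], 0]
    - [[0, 0, 2], [0, 0, 0], 0]
    - [[0, 0, 2], [0, 0, 0], 0]
    - [[0, 0, 0], [0, 0, 0], 0]
    - [[0, 0, 0], [0, 0, 0], 0]

```text
time_s: 4.77
tool_pos: [0.4677, -0.2464, 0.0678]
tcp_rot: [[0.123, 0.992, 0.002], [0.992, -0.123, -0.001], [-0.001, 0.002, -1.0]]
force: [0.4, 3.6, 4.9]
width: 0.0004
grasp_force: 2.3
```

Emit:
servo_tool:
  series:
    - [[0, 0, 2], [0, 0, 0], 0]
    - [[0, 0, 2], [0, 0, 0], 0]
    - [[0, 0, 2], [0, 0, 0], 0]
    - [[0, 0, 0], [0, 0, 0], 0]
    - [[0, 0, 0], [0, 0, 0], 0]

```text
time_s: 5.18
tool_pos: [0.4678, -0.2462, 0.0637]
tcp_rot: [[0.123, 0.992, 0.003], [0.992, -0.123, -0.001], [-0.001, 0.003, -1.0]]
force: [-4.3, 7.6, 22.4]
width: 0.0004
grasp_force: 11.1
```

Emit:
servo_tool:
  series:
    - [[0, 0, 2], [0, 0, 0], 0]
    - [[0, 0, 2], [0, 0, 0], 0]
    - [[0, 0, 0], [0, 0, 0], 0]
    - [[0, 0, 0], [0, 0, 0], 0]
    - [[0, 0, 0], [0, 0, 0], 0]

```text
time_s: 5.6
tool_pos: [0.468, -0.2463, 0.0631]
tcp_rot: [[0.123, 0.992, 0.004], [0.992, -0.123, -0.003], [-0.002, 0.004, -1.0]]
force: [-10.7, 13.7, 49.8]
width: 0.0004
grasp_force: 24.8
```

Emit:
servo_tool:
  series:
    - [[0, 0, -5], [0, 0, 0], 0]
    - [[0, 0, -15], [0, 0, 0], 0]
    - [[0, 0, -25], [0, 0, 0], 0]
    - [[0, 0, -30], [0, 0, 0], 20]
    - [[0, 0, -25], [0, 0, 0], 40]
    - [[0, 0, 0], [0, 0, 0], 40]
    - [[0, 0, 0], [0, 0, 0], 40]

```text
time_s: 6.18
tool_pos: [0.4676, -0.2473, 0.1584]
tcp_rot: [[0.123, 0.992, 0.003], [0.992, -0.123, -0.003], [-0.003, 0.004, -1.0]]
force: [0.7, -0.9, -0.5]
width: 0.0225
grasp_force: 0.0
```

Run:
```python
from h import *; import cv2
t=camera("top")["pixels"][200:280,230:390,::-1]; s=camera("scene")["pixels"][145:295,205:355,::-1]
a=cv2.resize(t,(720,360),interpolation=cv2.INTER_CUBIC)[:,:400]; 
b=cv2.resize(s,None,fx=4,fy=4,interpolation=cv2.INTER_CUBIC)
im=np.zeros((600,800,3),np.uint8); im[:,:600]=b; im[:,600:]=cv2.resize(t,(200,100)).repeat(1,0)[:1].repeat(600,0)*0; im[:100,600:]=cv2.resize(t,(200,100))
cv2.imwrite("pics/b1.png",im)
to([.4871,-.1337,.09])
```

```text
t 6.2833 pos [ 0.4661 -0.2459  0.1559] F [-0.7  0.6 -0.9] j [-0.7   0.27  1.68 -0.    1.19 -0.57] w 0.030707839862103504 0.0
[[0.124, 0.992, -0.001], [0.992, -0.124, 0.0], [0.0, -0.001, -1.0]]
shift mm [114.    7.   65.9]
turn to level [-0.0011 -0.0003 -0.0019]
```

View pics/b1.png

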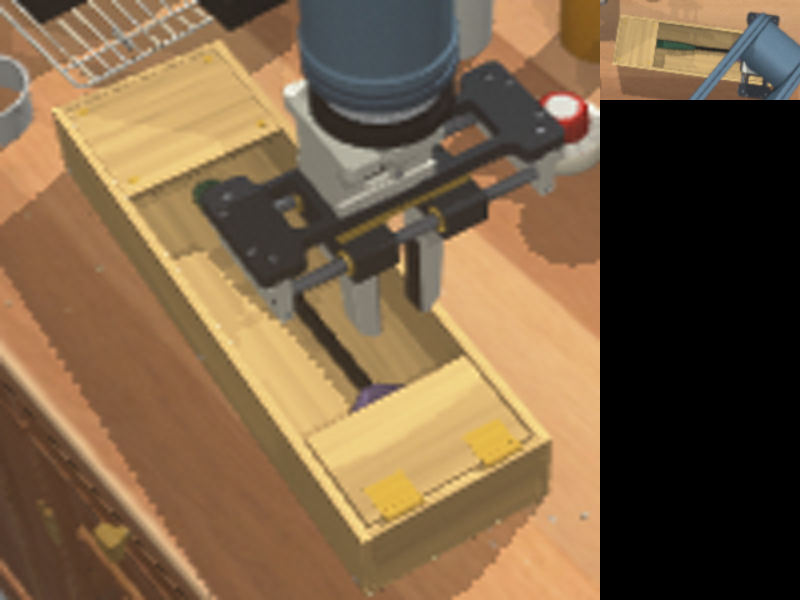

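The flap is shut and lies flush. The scene view shows the shaft from (295,297) to (365,385), with the blade starting at (372,390). I'll move over the shaft and descend.

Emit:
servo_tool:
  series:
    - [[25, 0, 0], [0, 0, 0], 40]
    - [[30, 2, 0], [0, 0, 0], 40]
    - [[30, 3, 0], [0, 0, 0], 40]
    - [[20, 2, 10], [0, 0, 0], 40]
    - [[9, 0, 20], [0, 0, 0], 40]
    - [[0, 0, 25], [0, 0, -0.002], 40]
    - [[0, 0, 25], [0, 0, 0], 40]
    - [[0, 0, 20], [0, 0, 0], 40]
    - [[0, 0, 15], [0, 0, 0], 40]
    - [[0, 0, 10], [0, 0, 0], 40]
    - [[0, 0, 8], [0, 0, 0], 40]
    - [[0, 0, 4], [0, 0, 0], 40]
    - [[0, 0, 2], [0, 0, 0], 40]
    - [[0, 0, 0], [0, 0, 0], 40]
    - [[0, 0, 0], [0, 0, 0], 40]

```text
time_s: 7.53
tool_pos: [0.4882, -0.1342, 0.0182]
tcp_rot: [[0.122, 0.993, 0.001], [0.993, -0.122, -0.001], [-0.0, 0.001, -1.0]]
force: [0.2, -0.3, 0.1]
width: 0.04
grasp_force: 0.0
```

```bash
python3 -c "
from h import *; import cv2
s=camera('scene')['pixels'][145:295,205:355,::-1]
cv2.imwrite('pics/b2.png',cv2.resize(s,None,fx=4,fy=4,interpolation=cv2.INTER_CUBIC))
to([.4871,-.1337,.013])"
```

```text
t 7.5833 pos [ 0.4883 -0.1342  0.0184] F [ 0.6 -0.6 -0.2] j [-0.49  0.41  1.88 -0.    0.85 -0.37] w 0.040309732298347334 0.0
[[0.122, 0.993, 0.001], [0.993, -0.122, -0.001], [-0.001, 0.001, -1.0]]
shift mm [ 0.4 -1.3  5.4]
turn to level [0.0014 0.0005 0.    ]
```

View pics/b2.png

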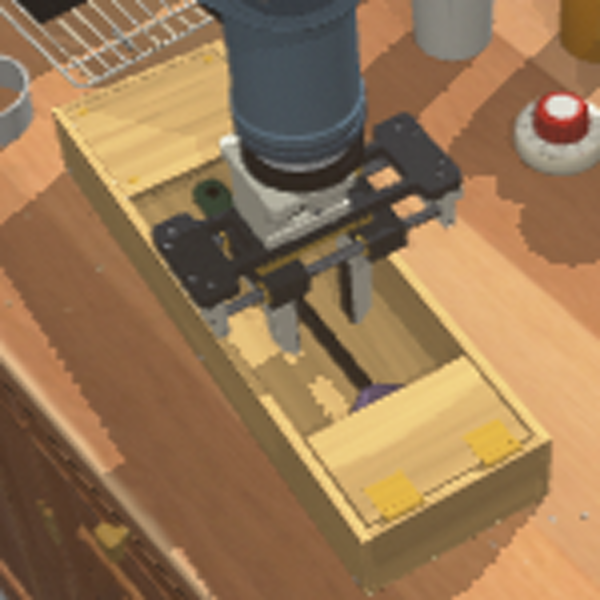

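The shaft passes between the fingers, which are at about (285,330) and (355,300). I'll lower 5 mm and grip.

Emit:
servo_tool:
  series:
    - [[0, 0, 3], [0, 0, 0], 40]
    - [[0, 0, 2], [0, 0, 0], 40]
    - [[0, 0, 0], [0, 0, 0], 25]
    - [[0, 0, 0], [0, 0, 0], 5]
    - [[0, 0, 0], [0, 0, 0], 5]
    - [[0, 0, 0], [0, 0, 0], 5]
    - [[0, 0, 0], [0, 0, 0], 5]
    - [[0, 0, 0], [0, 0, 0], 5]
  grip_force: 40

```text
time_s: 8.25
tool_pos: [0.4878, -0.1339, 0.0127]
tcp_rot: [[0.122, 0.993, 0.0], [0.993, -0.122, -0.0], [-0.0, 0.0, -1.0]]
force: [-0.5, -0.8, 0.8]
width: 0.0093
grasp_force: 40.0
```

Emit:
servo_tool:
  series:
    - [[0, 0, -2], [0, 0, 0], 5]
    - [[0, 0, -2], [0, 0, 0], 5]
    - [[0, 0, -1], [0, 0, 0], 5]
    - [[5, 0, 0], [0, 0, 0], 5]
    - [[10, 0, 0], [0, 0, 0], 5]
    - [[10, 0, 0], [0, 0, 0], 5]
    - [[10, 0, 0], [0, 0, 0], 5]
    - [[10, 0, 0], [0, 0, 0], 5]
    - [[10, 0, 0], [0, 0, 0], 5]
    - [[5, 0, 0], [0, 0, 0], 5]
    - [[2, 0, 0], [0, 0, 0], 5]
    - [[0, 0, 0], [0, 0, 0], 5]
    - [[0, 0, 0], [0, 0, 0], 5]

```text
time_s: 9.33
tool_pos: [0.4954, -0.0724, 0.0177]
tcp_rot: [[0.121, 0.993, 0.0], [0.993, -0.121, -0.0], [-0.0, 0.0, -1.0]]
force: [0.1, 0.2, -0.7]
width: 0.0096
grasp_force: 40.0
```

```bash
python3 -c "
from h import *; import cv2
s=camera('scene')['pixels'][145:295,205:355,::-1]
cv2.imwrite('pics/b3.png',cv2.resize(s,None,fx=4,fy=4,interpolation=cv2.INTER_CUBIC))
to([.4871,-.1337,.013])"
```

```text
t 9.3833 pos [ 0.4954 -0.0726  0.0177] F [ 0.2  0.1 -2.1] j [-0.37  0.4   1.89 -0.    0.84 -0.25] w 0.009570512753794247 39.950968623161316
[[0.122, 0.993, 0.0], [0.993, -0.122, -0.0], [-0.0, 0.0, -1.0]]
shift mm [-61.6  -0.8   4.7]
turn to level [0.0002 0.0002 0.    ]
```

View pics/b3.png

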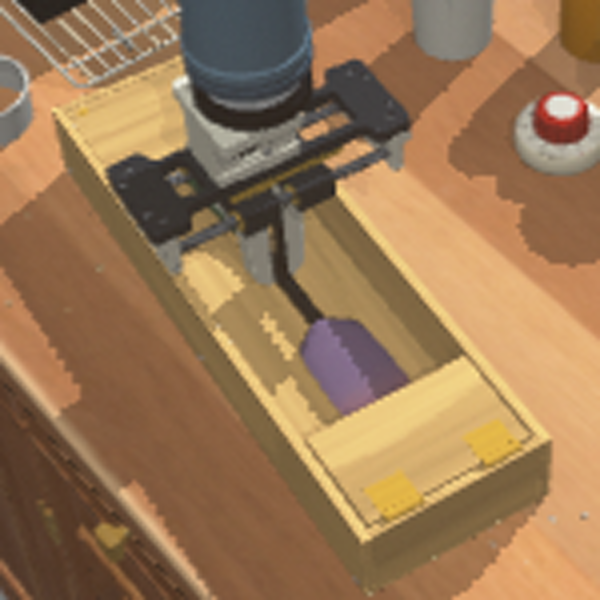

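Run:
```python
from h import *
q=np.array([0.48433304,-0.10314148,-0.12206949]); c,s=np.cos(q[2]),np.sin(q[2]); R=np.array([[c,-s],[s,c]])
tb=lambda p:np.round(1e3*R.T@(p[:2]-q[:2]),1)
for z in (.021,.025,.03): print(tb(ray("scene",S(328,320),z)), tb(ray("scene",S(404,378),z)),tb(ray("scene",S(345,412),z)))
# point on floor level hidden by flap edge: tcp in box
print(tb(read_state()["tool_pos"]))
# where the blade tip would be seen if at y=-123
for y in (-115,-123,-130):
  for x in (-20,6,30):
    p=R@np.array([x,y])/1e3+q[:2]; uv=proj("scene",np.array([*p,.024])); print(y,x,((uv-[205,145])*4).round())
print([((proj("scene",np.array([*(R@np.array([x,-132])/1e3+q[:2]),.064]))-[205,145])*4).round() for x in (-58,58)])
```

```text
[ 15.4 -29. ] [ 32.4 -98.6] [ -14. -101.]
[ 14.  -31.9] [  30.9 -101.3] [ -15.3 -103.6]
[ 12.2 -35.6] [  29.  -104.6] [ -16.9 -106.9]
[ 7.3 31.6]
-115 -20 [346. 427.]
-115 6 [381. 409.]
-115 30 [413. 392.]
-123 -20 [353. 435.]
-123 6 [388. 417.]
-123 30 [419. 400.]
-130 -20 [358. 443.]
-130 6 [393. 425.]
-130 30 [425. 408.]
[array([304., 436.]), array([463., 353.])]
```

The blade starts at box y ≈ -31, so its tip is at about -120, clear of the flap edge at -132. The handle end is at about +190. I'll tilt the blade up about the handle end.

Emit:
servo_tool:
  series:
    - [[0, 0, -3.3], [0, -0.021, 0], 5]
    - [[0, 0, -3.3], [0, -0.021, 0], 5]
    - [[0, 0, -3.3], [0, -0.021, 0], 5]
    - [[0, 0, -3.3], [0, -0.021, 0], 5]
    - [[0, 0, -3.3], [0, -0.021, 0], 5]
    - [[0, 0, -3.3], [0, -0.021, 0], 5]
    - [[0, 0, -3.3], [0, -0.021, 0], 5]
    - [[0, 0, -3.3], [0, -0.021, 0], 5]
    - [[0, 0, -3.3], [0, -0.021, 0], 5]
    - [[0, 0, -3.3], [0, -0.021, 0], 5]
    - [[0, 0, 0], [0, 0, 0], 5]
    - [[0, 0, 0], [0, 0, 0], 5]

```text
time_s: 10.38
tool_pos: [0.4958, -0.0693, 0.0505]
tcp_rot: [[0.119, 0.993, -0.025], [0.971, -0.121, -0.206], [-0.208, 0.0, -0.978]]
force: [-0.0, 0.6, -1.0]
width: 0.0093
grasp_force: 40.0
```

```bash
python3 -c "
from h import *; import cv2
s=camera('scene')['pixels'][145:295,205:355,::-1]
cv2.imwrite('pics/b4.png',cv2.resize(s,None,fx=4,fy=4,interpolation=cv2.INTER_CUBIC))
to([.4871,-.1337,.013])"
```

```text
t 10.4333 pos [ 0.4957 -0.0695  0.0504] F [-0.4 -0.5 -0.6] j [-0.21  0.37  1.86 -0.27  0.9   0.08] w 0.009300116275837602 39.95108664035797
[[0.119, 0.993, -0.025], [0.971, -0.122, -0.206], [-0.208, 0.0, -0.978]]
shift mm [-55.6  -0.7  50. ]
turn to level [-0.000e+00  2.094e-01 -1.000e-04]
```

View pics/b4.png

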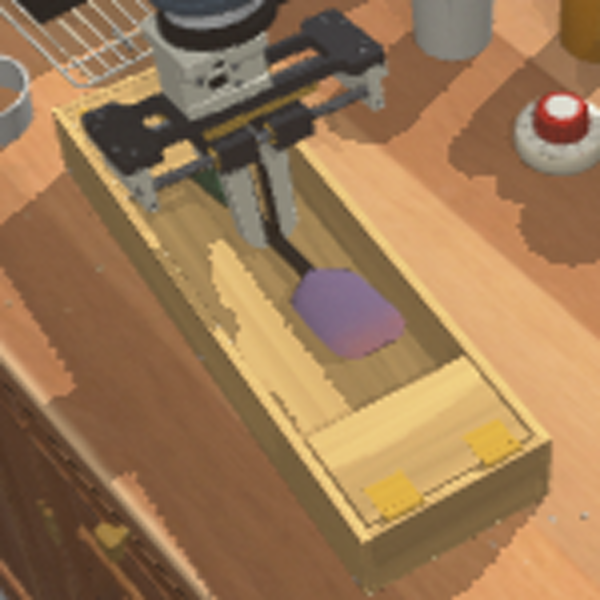

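The blade is up and free: its tip is at (375,350), about 80 mm high, and forces are near zero. I'll pull it out along its own axis, then lift.

Emit:
servo_tool:
  series:
    - [[-4, 0, 0], [0, 0, 0], 5]
    - [[-8, 0, 0], [0, 0, 0], 5]
    - [[-10, 0, 0], [0, 0, 0], 5]
    - [[-10, 0, 0], [0, 0, 0], 5]
    - [[-10, 0, 0], [0, 0, 0], 5]
    - [[-10, 0, 0], [0, 0, 0], 5]
    - [[-10, 0, 0], [0, 0, 0], 5]
    - [[-10, 0, 0], [0, 0, 0], 5]
    - [[-10, 0, 0], [0, 0, 0], 5]
    - [[-10, 0, 0], [0, 0, 0], 5]
    - [[-8, 0, 0], [0, 0, 0], 5]
    - [[-6, 0, 0], [0, 0, 0], 5]
    - [[-4, 0, 0], [0, 0, 0], 5]
    - [[0, 0, 0], [0, 0, 0], 5]

```text
time_s: 11.6
tool_pos: [0.4826, -0.1768, 0.0736]
tcp_rot: [[0.12, 0.992, -0.025], [0.971, -0.122, -0.207], [-0.209, 0.0, -0.978]]
force: [0.4, -0.0, -0.8]
width: 0.0093
grasp_force: 40.0
```

Emit:
servo_tool:
  series:
    - [[-1, 0, -5], [0, 0, 0], 5]
    - [[-2, 0, -10], [0, 0, 0], 5]
    - [[-3, 0, -14], [0, 0, 0], 5]
    - [[-3, 0, -14], [0, 0, 0], 5]
    - [[-3, 0, -14], [0, 0, 0], 5]
    - [[-3, 0, -14], [0, 0, 0], 5]
    - [[-3, 0, -14], [0, 0, 0], 5]
    - [[-3, 0, -14], [0, 0, 0], 5]
    - [[-3, 0, -14], [0, 0, 0], 5]
    - [[-3, 0, -14], [0, 0, 0], 5]
    - [[0, 0, -5], [0, 0.04, 0], 5]
    - [[0, 0, -5], [0, 0.04, 0], 5]
    - [[0, 0, -4], [0, 0.04, 0], 5]
    - [[0, 0, -2], [0, 0.04, 0], 5]
    - [[0, 0, 0], [0, 0.04, 0], 5]
    - [[0, 0, 0], [0, 0, 0], 5]
    - [[0, 0, 0], [0, 0, 0], 5]
    - [[0, 0, 0], [0, 0, 0], 5]
    - [[0, 0, 0], [0, 0, 0], 5]

```text
time_s: 13.18
tool_pos: [0.4828, -0.1728, 0.2191]
tcp_rot: [[0.121, 0.993, -0.001], [0.993, -0.121, -0.01], [-0.011, -0.0, -1.0]]
force: [-0.3, 0.4, -0.5]
width: 0.0094
grasp_force: 40.0
```

```bash
python3 -c "
from h import *; import cv2
s=camera('scene')['pixels'][60:330,140:440,::-1]
cv2.imwrite('pics/b5.png',cv2.resize(s,None,fx=2.2,fy=2.2,interpolation=cv2.INTER_CUBIC))
to([.4871,-.1337,.2])"
```

```text
t 13.2333 pos [ 0.4829 -0.1728  0.219 ] F [ 0.3  1.1 -1.2] j [-0.55  0.19  1.62 -0.01  1.32 -0.43] w 0.009497769313031326 39.95099455118179
[[0.121, 0.993, -0.001], [0.993, -0.121, -0.01], [-0.01, -0.0, -1.0]]
shift mm [39.5 -0.5 18.6]
turn to level [-0.0002  0.0105  0.0011]
```

View pics/b5.png

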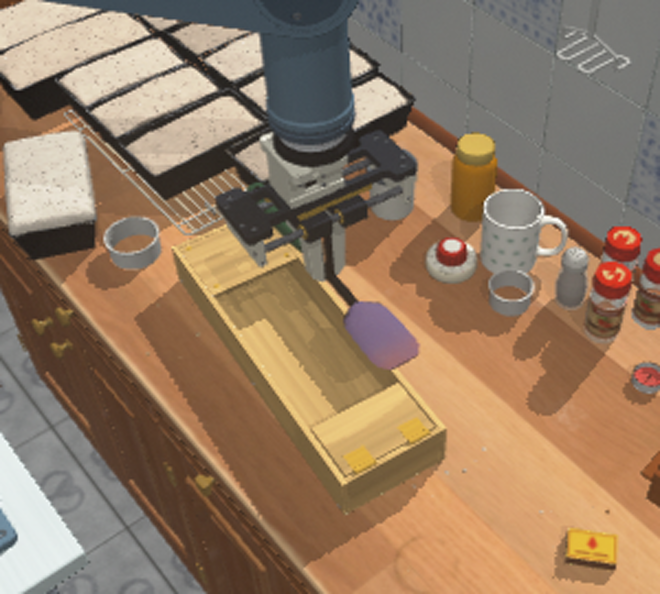

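The spatula is held level about 15 cm above the box top, the flap is shut and the bystanders have not moved. I'll hand the job in.

```bash
python3 -c "
from bench import *
print(abs(read_state()['qvel']).max()); print(job_done())"
```

```text
0.0023443005153091336
the job is handed in; nothing more can be done
None
```

I pressed the flap shut and took the spatula out by tilting it, and the arm is holding it level and motionless about 15 cm above the box top. The job is handed in, but no verdict came back; while pressing, the measured force reached about 50 N at the fingertips, above the 40 N limit set for the arm and gripper body.

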